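# Hook the return spring into the disc deck

### The arm

A 7-joint arm with a two-finger parallel gripper is mounted at the origin on the work surface. World frame = base frame: x ahead of the robot, y to its left, z up, the work surface at z = 0. Lengths are in m, angles in degrees, forces in N, time in s.
With the tool pointing down it reaches from about 0.425 to 0.95 m from the base axis. Payload 16.7 kg.
Tool frame: the origin (TCP) lies midway between the tips of the shut fingers; the grasp point (between the pads) lies 19 mm behind it; y points along the fingers, z is the direction in which the jaws open and shut, and the axes are right-handed (so a half turn about y gives the same grasp; the last joint's range is limited). The gripper opens to 94 mm and grips with 3 to 60 N. Pads are 16 mm wide; open, the fingers measure 119 mm over their backs; the gripper's body (75 mm by 177 mm) begins 78 mm behind the grasp point.
Start: joints at [64.257, 24.414, 4.234, 92.017, -1.954, 63.644, -3.845], TCP at [0.199, -0.645, 0.205] pointing down, gripper open.
Joint ranges: [-163.25, 163.25], [-28.42, 122.38], [-70.27, 78.77], [12.13, 141.07], [-58.53, 238.53], [9.26, 117.41], [-156.51, 156.51]. Speed limits (degrees/s): [108.29, 108.29, 136.94, 136.94, 172.46, 172.46, 172.46].

### API

Orientations are given as [roll, pitch, yaw] about the fixed x, y, z axes, in that order (R = Rz(yaw) Ry(pitch) Rx(roll)).
In Python, from plant import arm gives the robot as it stands.
- The arm moves only by the shell command python3 -m creep 'ROWS'. ROWS is JSON, a list of rows, each a list of 7 numbers: the opening in per cent of the stroke, from 0 (shut) to 100 (fully open), then the shift along the tool's x, y, z in m, then the turn, a rotation vector about the tool's x, y, z in degrees. In form: [[claw, x, y, z, wx, wy, wz], ...]. A call has 1 to 10 rows; each row shifts and turns the pose as measured when the row begins, along the tool's axes as they then stand; what a row does not reach is not made up. A row lasts 1/10 s, in which the tool goes at most 50 mm and 8.59 degrees, less where a joint would pass 70% of its speed; a pose out of reach is approached as far as the arm can. A call is refused whole if a number of a shift passes 0.05 or a number of a turn 8.59, either way. A call with a gripper value outside its range is refused whole. The fingers move at their own pace and stop on an object; the grip force is fixed at half the most. Time passes only in rows, so rows that do not move let the fingers close. It gives the time, the measured TCP pose, the force and the opening at its end, in the units of the state.
- arm.get_obs(): the state, without advancing time (a new reading comes with each control period).
- arm.get_image(name): name is "scene" or "top" or "wrist"; returns a dict with "image" (384x512x3 uint8, red, green, blue), "range_z" (384x512 float32, m along the optical axis (not along the pixel's ray), 0 where there is no reading), "K" (3x3 intrinsics, pixels), "dist" ([k1, k2, p1, p2, k3] as OpenCV has them; the pictures are not rectified), "cam_to_world" (4x4, takes a point from camera to world coordinates). Camera axes: x right, y down, z forward; pixel columns grow to the right and rows downward; lengths in m; the calibration is good to about 2 mm. A picture is of the moment at which its call begins.
- arm.sign_off(): hands the job in, once; it reports no verdict.
Trained networks look in the newest picture that a camera, given by its name, has taken for a name from the list of things; names that differ only in an ending like _2 or _b are one class to them, and where a whole thing is asked for, a point or a joint stands for the part that bears it (a point fixed in the world has none). Each returns a list of dicts, best first, with "confidence" (0 to 1); they miss things now and then, are a little off and sometimes report something else, mostly with a low value. They report only what shows in the picture. A call takes as long as a camera call.
- arm.silhouettes(camera, target): "mask" (384x512 bool, what is visible of it) and "at" ([row, column] in pixels, amid what is visible of it).
- arm.landmark_of(camera, target): "at" ([row, column] in pixels: a listed point, or the origin of a listed thing).
The state is a dict: "clock": time; "joint_pos": joint angles; "qd": joint speeds; "effort": joint torques, N m; "ee_pos": TCP position; "tool_rot": TCP orientation; "wrist_force": force on the tool from outside, world axes, zero at the start; "wrist_torque": the same for the moment, N m; "gripper_width": opening from 0.0 (shut) to 1.0 (fully open).
Only numpy, scipy, OpenCV 4.12 (cv2) and the standard library are available. Lean on these libraries where they do the work, as an engineer would, in place of code of your own. Each camera call takes 0.05 s, during which the arm holds its last target.

### The job

Fit the loose return spring to the opened disc-player deck: lift it off its rest, put its hook fully down through the slot in the steel anchor tab and let go, then pull out the other end and slip its eye over the headed post so that the spring stays stretched between tab and post. Feel for the slot gently, pressing on the deck with well under 45 N, do not stretch the spring more than 40 mm, and leave the other things on the bench where they are.

Things in the scene. Friction and masses are not known exactly. Their poses are not given: they have to be found in the camera images.
- spring: Tension spring, 114 mm long relaxed, 250 g, on a grey rest at the start. Origin as hook, at the level of the flat undersides of both end blocks (24 mm above bench at the start). x from hook to eye, z up. The eye end slides along x; the coil nods up and down at the hook block (1.5 N m per rad), not sideways. On x (mm): hook block -4 to 20, coil to 66, eye block to 88, eye 90 to 110
- hook_grip (a point): Centre of the hook end's steel block and its black grip tab, which stands on the block: together 12 mm wide (y), 28 high, 18 long at the tab; 9 mm along x from the shank axis, 14 mm above the underside. Grip from the sides (along y), fingertips 3 to 8 mm above the underside; the same holds for the eye end
- hook (a point): Axis of the hook's shank, at the level of the underside. Hook: 5 mm steel wire, straight down from the hook block, then bent towards the eye; it spans -2.5 to 6.5 mm along the spring's x, 5 mm in y, lowest point 11.5 mm below the underside; 6.5 mm free height between foot and underside
- hook_toe (a point): Middle of the hook's foot: 2 mm along x from the shank axis and 9 mm below the underside; it is also the middle of the hook's outline seen from above
- eye_grip (a point): Centre of the eye end's block and grip tab (12 mm wide, 28 high), 14 mm above the underside, 23 mm behind the eye's centre on the spring's axis; it moves with the eye. Fingers closing hard can drag the block down on to the bridge: close softly, lift a few mm, then tighten
- eye (a point): Centre of the eye, a flat wire ring, opening 13 mm, 21 mm across, 4 mm thick, underside level with the blocks' undersides (this point is 2 mm above them); 100 mm from the shank axis when relaxed
- eye_end (a joint): Stretch of the spring in m: 0 relaxed, at most 0.045. Pull needed: 2 N to start, plus 0.12 N per mm (4.4 N at 20 mm, 6.2 N at 35 mm). Fitted it is about 0.023
- deck: Opened black disc-player deck 225 x 130 mm, fixed; origin at the centre of its underside, x along the spring's line from anchor tab to post, z up. Round the spring's line nothing stands higher than the tab's top but the post
- anchor (a point): Middle of the clamped steel anchor tab's adjusting range, at the tab's top (34 mm above bench). Tab 4 mm thick, 49 x 64, open below for 18 mm. Its slot (13 mm along deck x, 9 wide) is level with this point in x but anywhere within 14 mm to either side in deck y: feel for it. The hook drops in till its block lies on it; a pull to the post then draws the foot under the slot's front edge
- post (a point): Foot of the headed post on its axis, 130 mm along deck x from anchor, same height. Stem 6 mm thick, 6.5 high; head 9 mm across; 11 mm high in all. It stands on a flat bridge level with the tab's top (36 mm wide, from 42 mm ahead of anchor to 37 mm past the post), on which the eye end lies. The eye goes over the head and round the stem
- screwdriver: Bystander: screwdriver 160 mm long lying between deck and rest
- grease_jar: Bystander: small jar, 44 mm across and 45 mm high
- part_carton: Bystander: white carton 70 x 110 x 35 mm
- stick_unit: Bystander: thumb-stick unit, 22 mm square and 24 mm high

How it is judged:
By the outcome, as a careful person would: the job done as asked, in the order asked, and still so for the second after the job is handed in, with the robot touching nothing.
It also fails if it takes over 70 s, if anything falls off the work surface, if the arm or the gripper's body presses on something with over 40 N, if the wrist force passes 120 N, or if a joint passes its speed limit or range.

## Working session

There is one attempt and no reset: what is moved stays moved. The work goes in short steps, Python scripts to look and compute and a shell command to move; the robot and the scene stay as the last step left them, time stands still between calls to the robot, and variables do not carry over. Pictures are saved under pics/ and viewed, and the job is handed in when it is done.

```bash
ls; mkdir -p pics
cat > h.py <<'E'
import numpy as np, cv2
from plant import arm
def save(n,f,crop=None,s=1):
    d=arm.get_image(n); im=d["image"]
    if crop: r0,r1,c0,c1=crop; im=im[r0:r1,c0:c1]
    im=cv2.resize(im,None,fx=s,fy=s,interpolation=cv2.INTER_CUBIC)
    cv2.imwrite("pics/"+f,im[:,:,::-1]); return d
def ray(d,rc):
    p=cv2.undistortPoints(np.array([[[rc[1],rc[0]]]],float),d["K"],np.array(d["dist"],float))[0,0]
    T=d["cam_to_world"]; return T[:3,3],T[:3,:3]@np.array([p[0],p[1],1.])
def atz(d,rc,z):
    o,v=ray(d,rc); return o+v*(z-o[2])/v[2]
def atd(d,rc,):
    o,v=ray(d,rc); r,c=int(round(rc[0])),int(round(rc[1])); return o+v*float(d["range_z"][r,c])
def proj(d,P):
    T=np.linalg.inv(d["cam_to_world"]); p=T[:3,:3]@np.asarray(P)+T[:3,3]
    q=cv2.projectPoints(p.reshape(1,1,3),np.zeros(3),np.zeros(3),d["K"],np.array(d["dist"],float))[0][0,0]
    return q[::-1]
def st():
    o=arm.get_obs()
    for k in ["clock","ee_pos","tool_rot","wrist_force","wrist_torque","gripper_width"]: print(k,np.round(o[k],4))
    return o
E
python3 - <<'E'
from h import *
st()
for n in ["scene","top","wrist"]:
    d=save(n,n+"0.png",s=1.5)
    print(n,d["cam_to_world"].round(3).tolist(), d["K"].round(1).tolist())
    for t in ["hook_grip","hook","eye_grip","eye","anchor","post","spring","deck","screwdriver","grease_jar","part_carton","stick_unit"]:
        for x in arm.landmark_of(n,t)[:2]:
            print(t,np.round(x["at"],1),round(x["confidence"],2),atd(d,x["at"]).round(4))
E
```

```text
pics
clock 0.0
ee_pos [ 0.1992 -0.6445  0.2048]
tool_rot [-9.007290e+01 -5.200000e-03 -1.628261e+02]
wrist_force [-1.0497  0.4992 -0.2258]
wrist_torque [ 0.0059 -0.016  -0.0671]
gripper_width 1.0009
scene [[0.437, 0.534, -0.724, 1.18], [0.9, -0.256, 0.354, -0.291], [0.004, -0.806, -0.592, 0.517], [0.0, 0.0, 0.0, 1.0]] [[420.2, 0.0, 257.0], [0.0, 420.2, 189.4], [0.0, 0.0, 1.0]]
hook_grip [196.5 163.2] 0.89 [ 0.523  -0.1706  0.0258]
hook [196.8 166.9] 0.77 [ 0.5449 -0.1679  0.0393]
eye_grip [213.3 176.2] 0.7 [ 0.6104 -0.169   0.0485]
eye [219.8 179.4] 0.53 [ 0.6111 -0.1651  0.0327]
anchor [149.2 309.9] 0.68 [0.5037 0.1713 0.0329]
anchor [216.9 175.1] 0.32 [ 0.6096 -0.1716  0.0406]
post [176.8 354.9] 0.9 [0.6397 0.1933 0.036 ]
spring [197.8 168.9] 0.95 [ 0.5504 -0.1655  0.0399]
spring [268.  313.8] 0.71 [ 0.802  -0.0045  0.0194]
deck [175.  324.5] 0.79 [0.5782 0.1637 0.0113]
screwdriver [201.3 258.6] 0.76 [0.587  0.0029 0.0006]
grease_jar [269.4 312. ] 0.74 [ 0.8012 -0.007   0.0166]
grease_jar [228.4 372.9] 0.49 [0.7791 0.1283 0.034 ]
part_carton [229.  375.6] 0.97 [0.7845 0.1293 0.0367
[... 443 characters left out ...]
1  0.053 ]
eye [188.3 348.3] 0.61 [ 0.6284 -0.1702  0.0066]
anchor [249.5 170.1] 0.87 [0.5089 0.1623 0.0312]
post [181.3 150.9] 0.69 [0.633  0.201  0.0425]
spring [244.8 348.5] 0.8 [ 0.521  -0.168   0.0043]
spring [236.9 348.8] 0.27 [ 0.5344 -0.1578  0.0518]
deck [216.  167.1] 0.91 [0.5699 0.1703 0.0329]
deck [247.3 170.8] 0.25 [0.5128 0.1667 0.0093]
screwdriver [206.6 253.8] 0.57 [0.5921 0.0111 0.0023]
grease_jar [110.7 256.4] 0.57 [0.77   0.0071 0.0432]
part_carton [127.2 181.5] 0.73 [0.7404 0.1506 0.0335]
wrist [[0.295, -0.926, -0.236, 0.267], [-0.956, -0.286, -0.072, -0.623], [-0.001, 0.246, -0.969, 0.385], [0.0, 0.0, 0.0, 1.0]] [[292.6, 0.0, 257.2], [0.0, 292.6, 185.2], [0.0, 0.0, 1.0]]
```

View pics/top0.png

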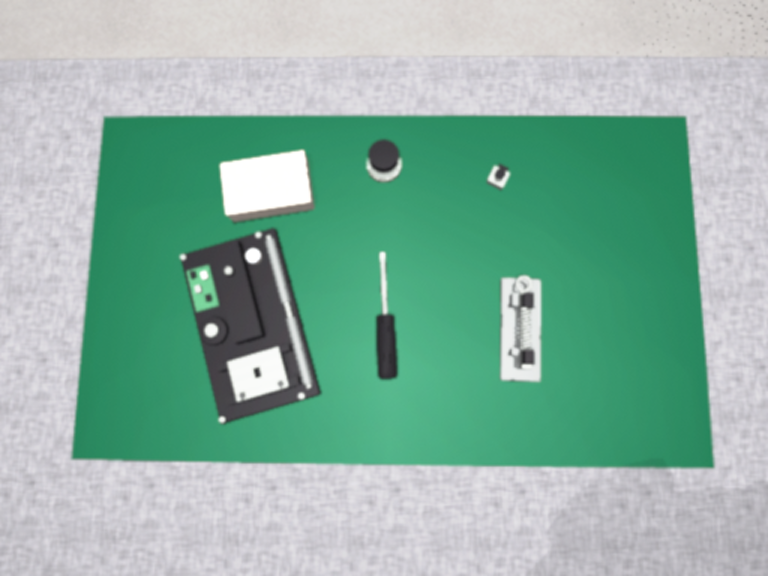

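View pics/scene0.png

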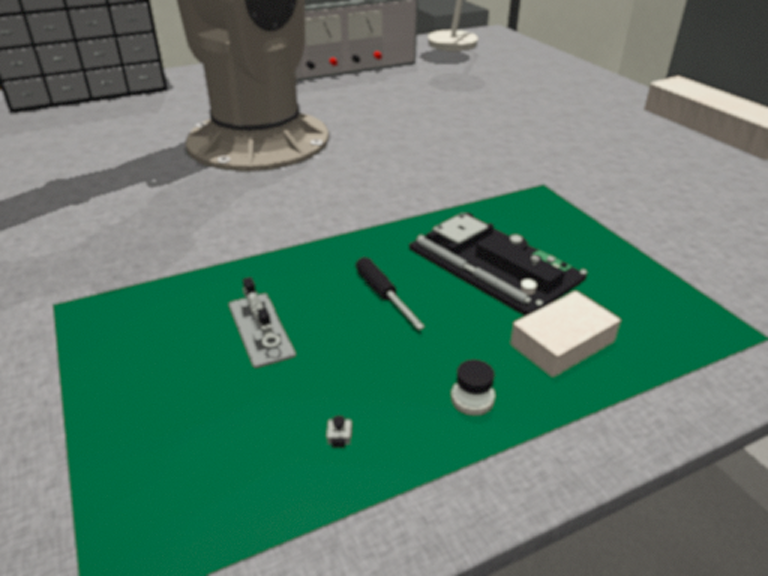

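Run:
```python
from h import *
d=arm.get_image("top"); im=d["image"]
a=cv2.resize(im[175:265,300:390],None,fx=6,fy=6,interpolation=cv2.INTER_CUBIC)
cv2.imwrite("pics/t_spring.png",a[:,:,::-1])
a=cv2.resize(im[150:290,90:220],None,fx=4.2,fy=4.2,interpolation=cv2.INTER_CUBIC)
cv2.imwrite("pics/t_deck.png",a[:,:,::-1])
```

```text
(no output)
```

View pics/t_spring.png

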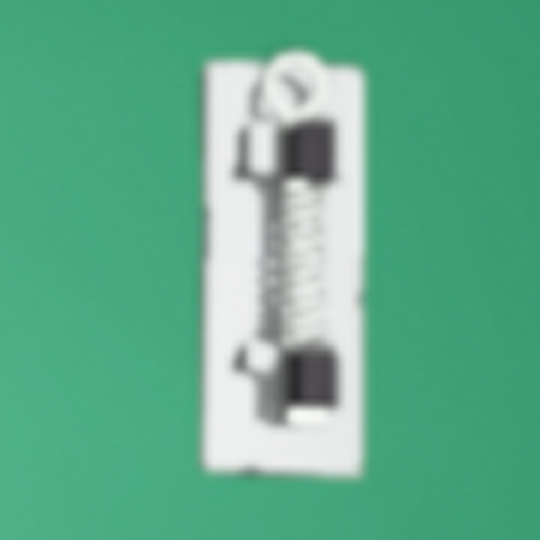

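View pics/t_deck.png

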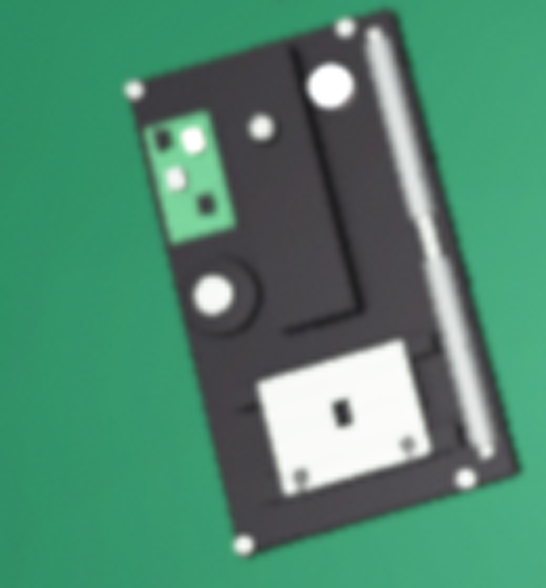

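```bash
python3 -m creep '[[45,-0.04,0,-0.03,0,0,0],[45,-0.04,0,-0.03,0,0,0],[45,-0.04,0,-0.03,0,0,0],[45,-0.04,0,-0.03,0,0,0],[45,-0.04,0,-0.03,0,0,0],[45,-0.04,0,-0.03,0,0,0],[45,-0.04,0,-0.03,0,0,0],[45,-0.04,0,-0.03,0,0,0],[45,-0.04,0,-0.03,0,0,0],[45,-0.04,0,-0.03,0,0,0]]'
cat > geo.py <<'E'
from h import *
E
python3 - <<'E'
from h import *
d=arm.get_image("top")
print("slot",atz(d,(248.1,171.7),.034)); print("post",atz(d,(180.2,152.1),.045),atz(d,(181.3,150.9),.034))
s=atz(d,(248.1,171.7),.034);p=atz(d,(180.2,152.1),.045); print(np.hypot(*(p-s)[:2]),np.degrees(np.arctan2(*(p-s)[1::-1])))
E
```

```text
clock: 3.0
ee_pos: [0.4913, -0.243, 0.2052]
tool_rot: [-89.7, -0.0, -163.5]
wrist_force: [0.8, -0.8, 0.8]
gripper_width: 0.45
slot [0.51146282 0.15879747 0.034     ]
post [0.6346743  0.19811041 0.045     ] [0.63457835 0.20370527 0.034     ]
0.1293312697265794 17.696261656759507
```

```bash
python3 -m creep '[[45,-0.037,0,-0.03,0,0,0],[45,-0.037,0,-0.03,0,0,0],[45,0,0,0,0,8.25,0],[45,0,0,0,0,8.25,0],[45,0,0,0,0,0,0]]'
python3 - <<'E'
from h import *
d=save("wrist","w1.png",s=1.5)
for t in ["hook_grip","hook","eye_grip","eye"]:
    for x in arm.landmark_of("wrist",t)[:1]:
        print(t,np.round(x["at"],1),round(x["confidence"],2),[atz(d,x["at"],z).round(4).tolist() for z in (.024,.026,.038,.052)])
st()
E
```

```text
clock: 3.55
ee_pos: [0.5487, -0.1562, 0.2056]
tool_rot: [-89.9, 0.3, -179.7]
wrist_force: [-0.4, -0.1, 0.6]
gripper_width: 0.452
hook_grip [182.  266.3] 0.65 [[0.5329, -0.1673, 0.024], [0.5334, -0.1672, 0.026], [0.5363, -0.1668, 0.038], [0.5396, -0.1663, 0.052]]
hook [191.1 264.4] 0.9 [[0.521, -0.165, 0.024], [0.5215, -0.1649, 0.026], [0.5248, -0.1646, 0.038], [0.5286, -0.1642, 0.052]]
eye_grip [128.2 267. ] 0.63 [[0.6002, -0.1673, 0.024], [0.6003, -0.1672, 0.026], [0.6009, -0.1668, 0.038], [0.6016, -0.1664, 0.052]]
eye [109.  268.1] 0.57 [[0.6229, -0.1684, 0.024], [0.6229, -0.1683, 0.026], [0.6227, -0.1678, 0.038], [0.6226, -0.1673, 0.052]]
clock 3.8
ee_pos [ 0.5481 -0.1576  0.2056]
tool_rot [ -89.904     0.2468 -179.4849]
wrist_force [ 0.1612 -0.4413 -0.1531]
wrist_torque [-0.0185  0.0194  0.0255]
gripper_width 0.4555
```

View pics/w1.png

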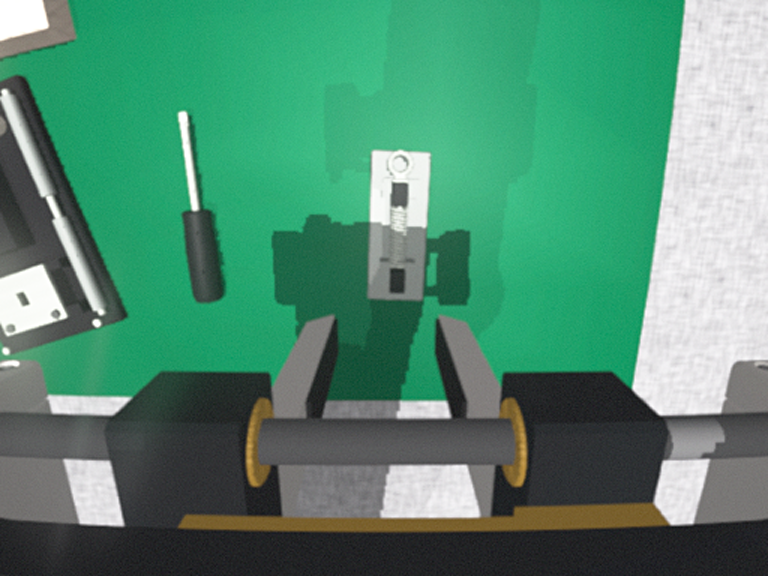

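```bash
python3 -m creep '[[45,0.015,0.04,0.009,0,0.5,0],[45,0,0.04,0,0,0,0],[45,0,0.03,0,0,0,0],[45,0,0,0,0,0,0]]'
python3 - <<'E'
from h import *
d=save("wrist","w2.png",s=1.5)
for t in ["hook_grip","eye_grip","eye"]:
    for x in arm.landmark_of("wrist",t)[:1]:
        print(t,np.round(x["at"],1),round(x["confidence"],2),[atz(d,x["at"],z).round(4).tolist() for z in (.026,.038,.052)])
st()
E
```

```text
clock: 4.2
ee_pos: [0.5339, -0.1695, 0.0943]
tool_rot: [-89.8, 0.5, -179.7]
wrist_force: [0.5, -0.5, 0.0]
gripper_width: 0.451
hook_grip [201.4 252.6] 0.78 [[0.5278, -0.1649, 0.026], [0.5314, -0.1651, 0.038], [0.5357, -0.1653, 0.052]]
eye_grip [116.9 253. ] 0.74 [[0.6008, -0.1652, 0.026], [0.6009, -0.1653, 0.038], [0.601, -0.1655, 0.052]]
eye [137.1  72.8] 0.27 [[0.5844, -0.0104, 0.026], [0.5853, -0.0181, 0.038], [0.5864, -0.027, 0.052]]
clock 4.4
ee_pos [ 0.5374 -0.1697  0.0992]
tool_rot [ -89.7303    0.9232 -179.745 ]
wrist_force [-0.1222  0.1247  0.386 ]
wrist_torque [ 0.0458  0.0196 -0.041 ]
gripper_width 0.4523
```

View pics/w2.png

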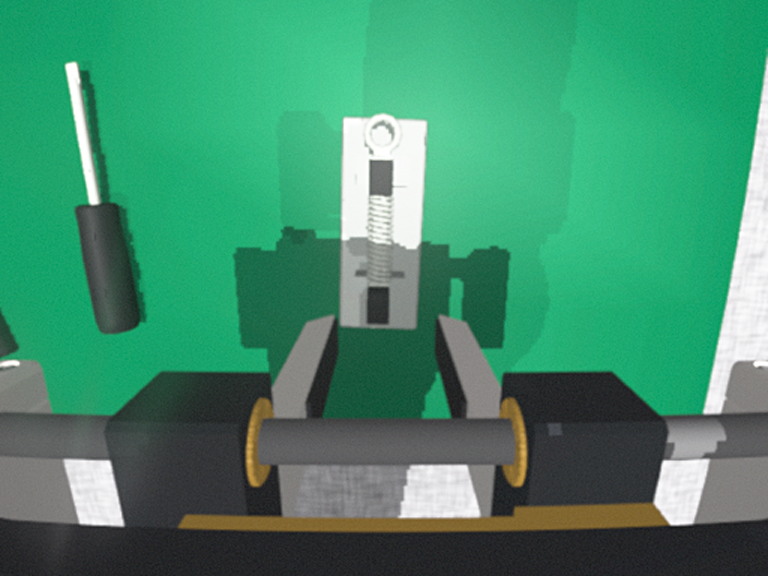

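```bash
python3 -m creep '[[45,0.004,0.03,-0.0045,-0.2,0,-0.9],[45,0,0.02,0,0,0,0],[45,0,0,0,0,0,0],[45,0,0,0,0,0,0]]'; python3 -c "
from h import *
st()"
```

```text
clock: 4.8
ee_pos: [0.5391, -0.1665, 0.0556]
tool_rot: [-89.8, 0.6, -179.7]
wrist_force: [-0.1, -0.2, 0.0]
gripper_width: 0.45
clock 4.8
ee_pos [ 0.5391 -0.1665  0.0556]
tool_rot [ -89.7754    0.635  -179.6977]
wrist_force [-0.0722 -0.2145  0.0142]
wrist_torque [ 0.0541  0.0253 -0.0386]
gripper_width 0.4499
```

```bash
python3 -m creep '[[45,0.006,0.004,-0.001,-0.2,0,-0.6],[45,0,0.011,0,0,0,0],[45,0,0.009,0,0,0,0]]'; python3 -c "
from h import *
st()"
```

```text
clock: 5.1
ee_pos: [0.5353, -0.1663, 0.0346]
tool_rot: [-89.9, 0.4, -179.7]
wrist_force: [-0.8, 0.5, -0.6]
gripper_width: 0.448
clock 5.1
ee_pos [ 0.5353 -0.1663  0.0346]
tool_rot [ -89.8878    0.3548 -179.7054]
wrist_force [-0.8424  0.4995 -0.5743]
wrist_torque [ 0.0254 -0.0139  0.0027]
gripper_width 0.4478
```

```bash
python3 -m creep '[[45,0.002,0.006,-0.001,-0.2,0.3,-0.6],[45,0,0.001,0,0,0,0]]'
python3 - <<'E'
from h import *
d=save("wrist","w3.png",s=1.5)
st()
E
```

```text
clock: 5.3
ee_pos: [0.5325, -0.1652, 0.0259]
tool_rot: [-90.1, -0.4, 180.0]
wrist_force: [-0.5, -0.1, -0.0]
gripper_width: 0.447
clock 5.35
ee_pos [ 0.5326 -0.1652  0.026 ]
tool_rot [-90.1153  -0.3547 179.9785]
wrist_force [-0.1236 -1.0319 -0.7345]
wrist_torque [-0.0115 -0.0136 -0.0164]
gripper_width 0.4499
```

View pics/w3.png

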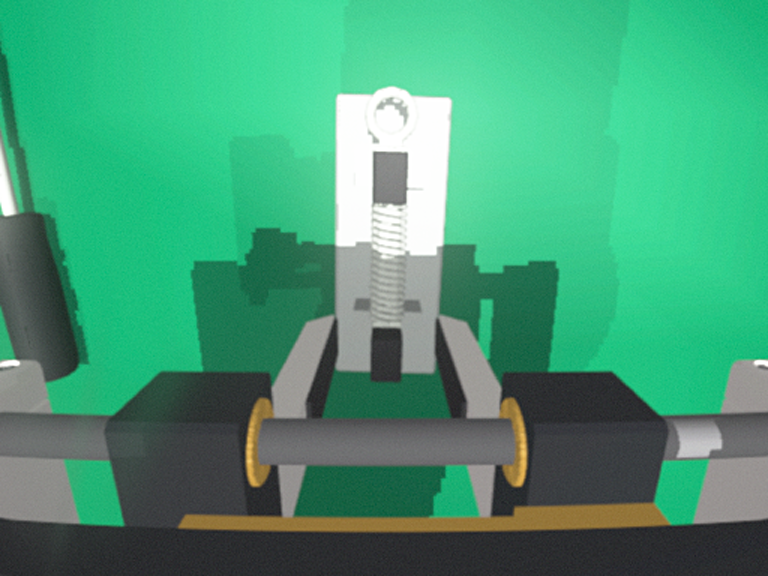

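```bash
python3 -m creep '[[45,0,-0.0035,0,0,0,0.2],[20,0,0,0,0,0,0],[10,0,0,0,0,0,0],[0,0,0,0,0,0,0],[0,0,0,0,0,0,0],[0,0,0,0,0,0,0]]'; python3 -c "
from h import *
st()"
```

```text
clock: 5.95
ee_pos: [0.5331, -0.1653, 0.0304]
tool_rot: [-90.1, -0.1, 180.0]
wrist_force: [-0.7, 0.7, -0.4]
gripper_width: 0.124
clock 5.95
ee_pos [ 0.5331 -0.1653  0.0304]
tool_rot [-9.010490e+01 -8.690000e-02  1.799814e+02]
wrist_force [-0.7188  0.7184 -0.3921]
wrist_torque [ 0.0961 -0.0543  0.0183]
gripper_width 0.1238
```

```bash
python3 -m creep '[[0,0,-0.01,0,0,0,0],[0,0,-0.015,0,0,0,0],[0,0,-0.03,0,0,0,0],[0,0,-0.04,0,0,0,0],[0,0,-0.02,0,0,0,0],[0,0,0,0,0,0,0]]'
python3 - <<'E'
from h import *
d=save("wrist","w4.png",s=1.5)
st()
E
```

```text
clock: 6.55
ee_pos: [0.5316, -0.1649, 0.151]
tool_rot: [-90.2, -0.3, -180.0]
wrist_force: [-0.3, 0.0, -2.3]
gripper_width: 0.124
clock 6.6
ee_pos [ 0.5311 -0.1648  0.1497]
tool_rot [ -90.1829   -0.3554 -179.9917]
wrist_force [ 0.2732  0.2998 -2.7241]
wrist_torque [-0.0202  0.0034  0.0459]
gripper_width 0.1273
```

View pics/w4.png

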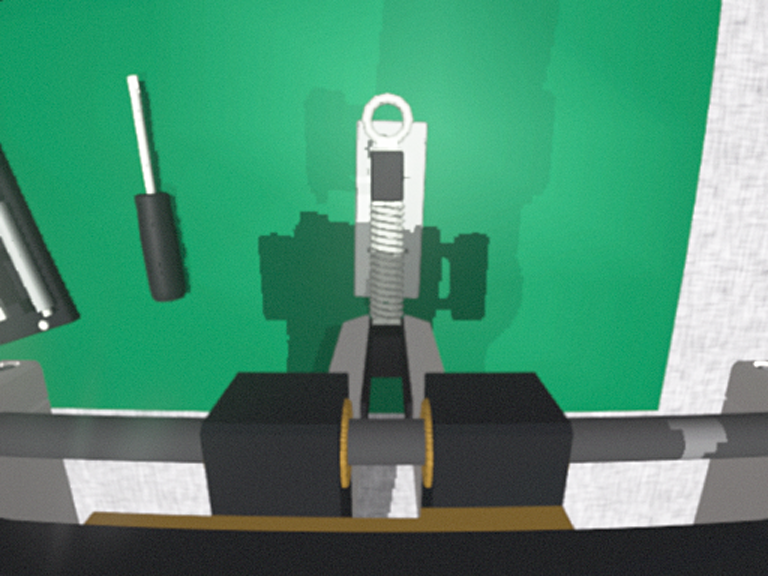

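```bash
python3 -m creep '[[0,0.006,0,-0.02,0,0,0],[0,0.006,0,-0.04,0,0,0],[0,0.006,0,-0.04,0,0,0],[0,0.006,0,-0.04,0,0,0],[0,0.006,0,-0.04,0,0,0],[0,0.006,0,-0.04,0,0,0],[0,0.006,0,-0.04,0,0,0],[0,0.006,0,-0.03,0,0,0],[0,0,0,0,0,-8,0],[0,0,0,0,0,-8,0]]'; python3 -m creep '[[0,0,0,0,0,0,0],[0,0,0,0,0,0,0]]'
python3 - <<'E'
from h import *
d=save("wrist","w5.png",s=1.5)
st()
for t in ["anchor","post","hook_toe"]:
    for x in arm.landmark_of("wrist",t)[:1]:
        print(t,np.round(x["at"],1),round(x["confidence"],2),[atz(d,x["at"],z).round(4).tolist() for z in (.034,.045)])
E
```

```text
clock: 7.6
ee_pos: [0.4728, 0.135, 0.1375]
tool_rot: [-90.5, -1.3, -163.8]
wrist_force: [0.1, -1.0, -2.8]
gripper_width: 0.126
clock: 7.8
ee_pos: [0.4712, 0.135, 0.1351]
tool_rot: [-90.5, -1.5, -163.8]
wrist_force: [-0.2, 0.6, -2.1]
gripper_width: 0.124
clock 7.85
ee_pos [0.4712 0.1349 0.1351]
tool_rot [ -90.5296   -1.4971 -163.8328]
wrist_force [-0.3925 -0.6148 -3.0311]
wrist_torque [-0.0723  0.0077  0.0309]
gripper_width 0.1268
anchor [136.4 241.4] 0.71 [[0.51, 0.1636, 0.034], [0.5113, 0.1632, 0.045]]
hook_toe [224.9 256.5] 0.58 [[0.4271, 0.1248, 0.034], [0.4318, 0.126, 0.045]]
```

View pics/w5.png

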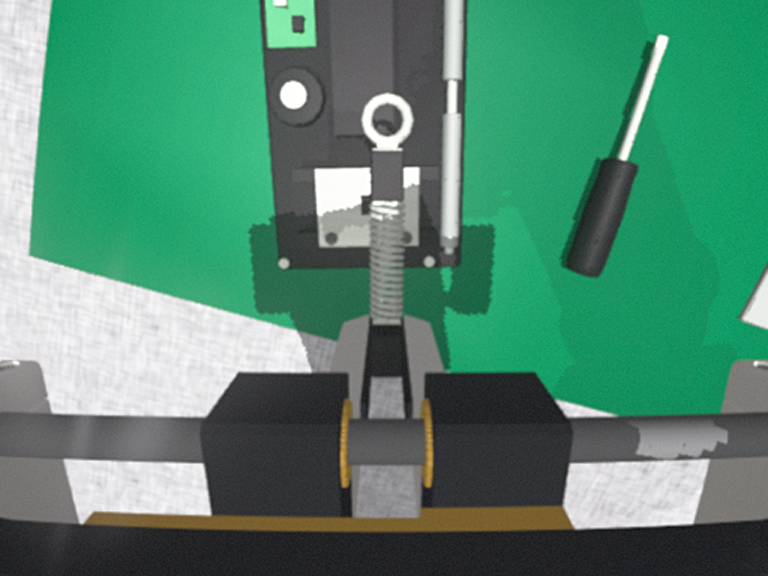

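```bash
python3 -m creep '[[0,0,-0.02,0.03,0.5,0,1.5],[0,0,-0.005,0,0,0,0],[0,0,0,0,0,0,0]]'
python3 - <<'E'
from h import *
d=save("wrist","w6.png",s=1.5)
im=d["image"]; cv2.imwrite("pics/w6z.png",cv2.resize(im[0:190,120:300],None,fx=3.1,fy=3.1,interpolation=cv2.INTER_CUBIC)[:,:,::-1])
st()
for t in ["anchor","post"]:
    for x in arm.landmark_of("wrist",t)[:1]:
        print(t,np.round(x["at"],1),round(x["confidence"],2),[atz(d,x["at"],z).round(4).tolist() for z in (.034,.045)])
E
```

```text
clock: 8.3
ee_pos: [0.4811, 0.105, 0.1611]
tool_rot: [-90.0, 0.1, -164.0]
wrist_force: [-0.3, 0.3, -3.2]
gripper_width: 0.129
clock 8.35
ee_pos [0.4811 0.1047 0.1609]
tool_rot [-8.999550e+01  1.080000e-01 -1.640488e+02]
wrist_force [ 0.6367 -0.7804 -2.6847]
wrist_torque [-0.0683  0.038   0.0017]
gripper_width 0.129
anchor [137.  213.5] 0.58 [[0.5118, 0.1619, 0.034], [0.5132, 0.1606, 0.045]]
post [  2.3 209.7] 0.61 [[0.6351, 0.197, 0.034], [0.632, 0.1944, 0.045]]
```

View pics/w6z.png

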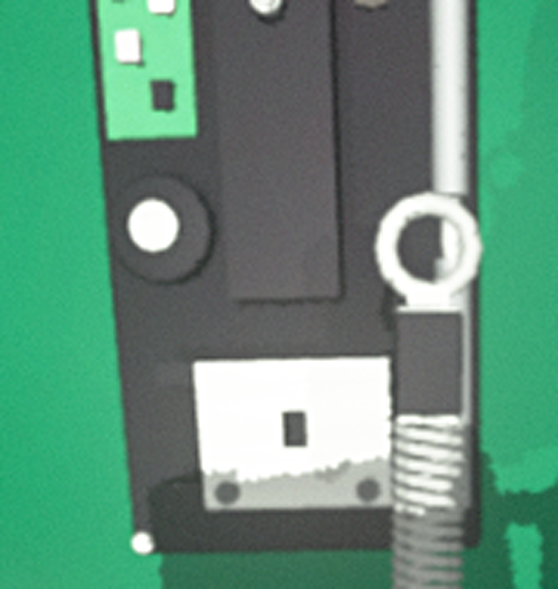

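Run:
```python
from h import *
d=arm.get_image("wrist")
f=lambda u,v,z=.034: atz(d,(v/3.1-.3,120+u/3.1-.3),z)
A,B,C,D=[f(*q) for q in [(194,362),(389,357),(391,508),(207,510)]]
S=f(295,428)
S4=[f(*q) for q in [(284,411),(306,411),(306,446),(284,446)]]
for n,p in zip("ABCD",[A,B,C,D]): print(n,p.round(4))
print("slot",S.round(4), np.linalg.norm(S4[0]-S4[1]),np.linalg.norm(S4[0]-S4[3]))
v=(A-B);v2=A-D;v3=B-C
print("widths",np.linalg.norm(v),np.linalg.norm(v2), "yaw from front edge",np.degrees(np.arctan2(v[1],v[0]))-90, np.degrees(np.arctan2(v2[1],v2[0])),np.degrees(np.arctan2(v3[1],v3[0])))
P=f(267,2,.045); print("post",P, np.linalg.norm((P-S)[:2]),np.degrees(np.arctan2(*(P-S)[1::-1])))
c=f(143,543,.03); print(c)
# deck left edge
a=f(100,100,.01); b=f(130,500,.01); print(np.degrees(np.arctan2(*(a-b)[1::-1])))
```

```text
A [0.5227 0.198  0.034 ]
B [0.5418 0.1365 0.034 ]
C [0.4935 0.1224 0.034 ]
D [0.4755 0.1828 0.034 ]
slot [0.5108 0.1605 0.034 ] 0.007347633140008301 0.011650437852446039
widths 0.06444091215695552 0.04959164067684726 yaw from front edge 17.23398450823062 17.84465302483121 16.266155095048347
post [0.63157935 0.19841861 0.045     ] 0.12655943700724254 17.42032025151261
[0.45688818 0.2027559  0.03      ]
16.36597249733744
```

```bash
python3 -m creep '[[0,-0.03,0.01,-0.025,0,0,0],[0,-0.021,0.02,-0.0205,0,0,0],[0,0,0.02,0,0,-1.2,0],[0,0,0,0,0,0,0],[0,0,0,0,0,0,0]]'
python3 - <<'E'
from h import *
o=st()
d=save("scene","s7.png",crop=(90,250,240,420),s=4)
d=save("top","t7.png",crop=(160,280,110,230),s=5)
p=o["ee_pos"]; y=np.radians(o["tool_rot"][2]); x=np.array([np.cos(y),np.sin(y)]); z=np.array([-np.sin(y),np.cos(y)])
e=np.array([.5177,.1625])-p[:2]; print("dx dz",e@x,e@z)
E
```

```text
clock: 9.0
ee_pos: [0.5173, 0.1668, 0.1075]
tool_rot: [-90.1, -0.1, -162.7]
wrist_force: [0.2, -0.3, -1.9]
gripper_width: 0.124
clock 9.0
ee_pos [0.5173 0.1668 0.1075]
tool_rot [-9.006710e+01 -7.080000e-02 -1.627343e+02]
wrist_force [ 0.2384 -0.2967 -1.9305]
wrist_torque [-0.0039  0.0482 -0.0191]
gripper_width 0.1236
dx dz 0.0009259730531286692 0.004164997697912216
```

View pics/s7.png

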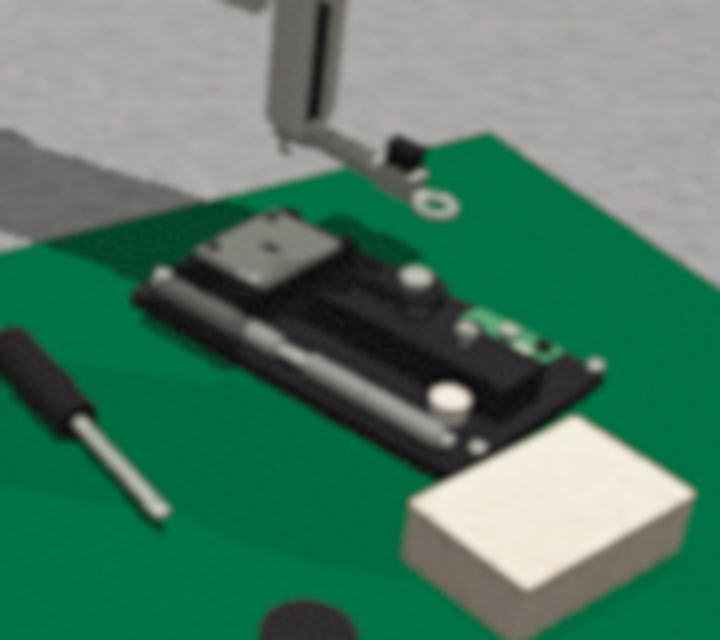

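```bash
python3 - <<'E'
from h import *
d=arm.get_image("scene"); o=arm.get_obs(); p=np.array(o["ee_pos"])
u=np.array([np.cos(np.radians(17.3)),np.sin(np.radians(17.3)),0])
print(o["ee_pos"])
for k in (-.007,-.009):
  for dz in (-.018,-.0064): print(k,dz,((proj(d,p+u*k+[0,0,dz])-[90,240])*4+1.5)[::-1].round(0))
print("tab slot pred",((proj(d,[.511,.160,.034])-[90,240])*4+1.5)[::-1])
E
python3 - <<'E'
import cv2
a=cv2.imread('pics/s7.png')[70:230,200:360]
cv2.imwrite('pics/s7z.png',cv2.resize(a,None,fx=3.5,fy=3.5,interpolation=cv2.INTER_CUBIC))
E
```

```text
[0.51776885 0.16600655 0.10823756]
-0.007 -0.018 [285. 155.]
-0.007 -0.0064 [287. 136.]
-0.009 -0.018 [282. 154.]
-0.009 -0.0064 [284. 135.]
tab slot pred [270.76445987 247.29448002]
```

View pics/s7z.png

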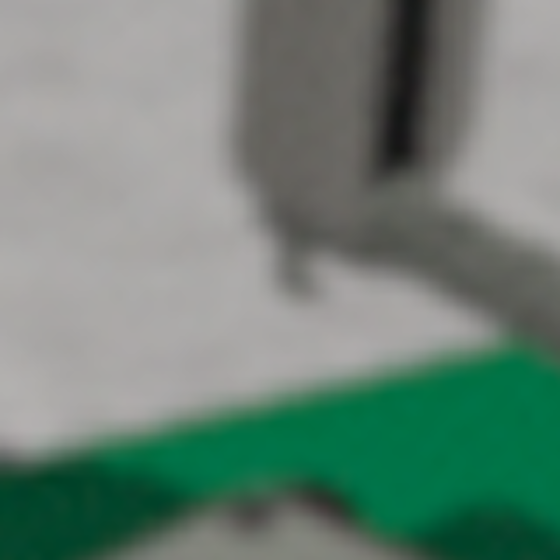

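View pics/t7.png

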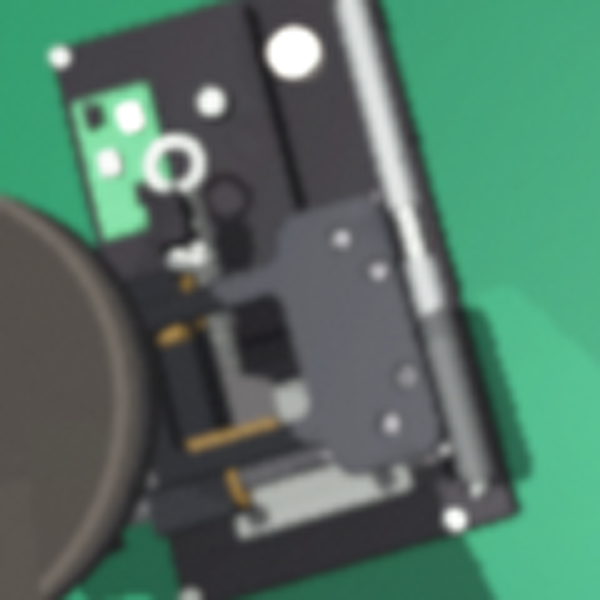

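```bash
cat > e.py <<'E'
from h import *
import sys
T=np.array([float(a) for a in sys.argv[1:3]]) if len(sys.argv)>2 else np.array([.5177,.1625])
o=st(); p=o["ee_pos"]; y=np.radians(o["tool_rot"][2]); x=np.array([np.cos(y),np.sin(y)]); z=np.array([-np.sin(y),np.cos(y)])
e=T-p[:2]; print("dx dz mm",(e@x*1e3).round(2),(e@z*1e3).round(2))
E
python3 -m creep '[[0,0.001,0.02,0.0035,0,0,0],[0,0,0.015,0,0,0,0],[0,0,0.01,0,0,0,0],[0,0,0,0,0,0,0]]'; python3 e.py
```

```text
clock: 9.55
ee_pos: [0.5197, 0.1616, 0.0647]
tool_rot: [-90.0, 0.3, -163.0]
wrist_force: [0.1, -0.1, -2.4]
gripper_width: 0.12
clock 9.55
ee_pos [0.5197 0.1616 0.0647]
tool_rot [ -89.9826    0.3116 -162.9625]
wrist_force [ 0.0918 -0.0574 -2.3803]
wrist_torque [-0.0355  0.0955  0.0147]
gripper_width 0.1201
dx dz mm 1.67 -1.5
```

```bash
python3 -m creep '[[0,0.0017,0.004,-0.0015,0,0,-0.3],[0,0.0005,0.003,0,0,0,0],[0,0,0,0,0,0,0]]'; python3 e.py
```

```text
clock: 9.85
ee_pos: [0.5175, 0.1629, 0.0581]
tool_rot: [-90.0, 0.0, -163.0]
wrist_force: [-0.8, 0.1, -2.7]
gripper_width: 0.126
clock 9.85
ee_pos [0.5175 0.1629 0.0581]
tool_rot [-8.998920e+01  3.930000e-02 -1.629662e+02]
wrist_force [-0.8078  0.128  -2.6772]
wrist_torque [-0.0393  0.0573  0.0072]
gripper_width 0.1257
dx dz mm -0.09 0.41
```

```bash
python3 -m creep '[[0,0,0.004,0.0004,0,0,0],[0,0.0004,0.003,0,0,0,0],[0,0.0004,0.002,0,0,0,0]]'; python3 e.py
```

```text
clock: 10.15
ee_pos: [0.5174, 0.1625, 0.0493]
tool_rot: [-90.0, 0.1, -163.0]
wrist_force: [-0.1, 0.2, -2.2]
gripper_width: 0.124
clock 10.15
ee_pos [0.5174 0.1625 0.0493]
tool_rot [-8.998870e+01  1.233000e-01 -1.629593e+02]
wrist_force [-0.1375  0.2368 -2.1985]
wrist_torque [-0.0163  0.0804  0.0347]
gripper_width 0.1239
dx dz mm -0.3 0.1
```

```bash
python3 -m creep '[[0,0,0.003,0,0,0,0],[0,0.0003,0.002,0,0,0,0]]'; python3 e.py;  python3 -m creep '[[0,0,0.002,0,0,0,0],[0,0,0.001,0,0,0,0]]'; python3 e.py
```

```text
clock: 10.35
ee_pos: [0.5171, 0.1624, 0.0438]
tool_rot: [-90.0, 0.1, -163.0]
wrist_force: [-0.0, -0.9, -3.4]
gripper_width: 0.125
clock 10.35
ee_pos [0.5171 0.1624 0.0438]
tool_rot [-8.998870e+01  1.243000e-01 -1.629616e+02]
wrist_force [-0.0494 -0.9251 -3.3915]
wrist_torque [-0.0352  0.0806  0.0137]
gripper_width 0.1247
dx dz mm -0.63 0.07
clock: 10.55
ee_pos: [0.517, 0.1624, 0.0404]
tool_rot: [-90.0, 0.1, -163.0]
wrist_force: [-1.2, -1.0, 1.6]
gripper_width: 0.126
clock 10.55
ee_pos [0.517  0.1624 0.0404]
tool_rot [-8.998770e+01  1.105000e-01 -1.629599e+02]
wrist_force [-1.2266 -1.0214  1.6055]
wrist_torque [-0.0692  0.1528 -0.0191]
gripper_width 0.1261
dx dz mm -0.72 0.07
```

```bash
python3 -m creep '[[0,0,0.001,0,0,0,0]]'; python3 -c "
from h import *
d=save('scene','s8.png',crop=(90,230,260,420),s=4)
st()"; python3 -m creep '[[10,0,0,0,0,0,0],[15,0,0,0,0,0,0],[25,0,0,0,0,0,0],[40,0,0,0,0,0,0],[45,0,0,0,0,0,0],[45,0,0,0,0,0,0]]'; python3 e.py
```

```text
clock: 10.65
ee_pos: [0.5171, 0.1624, 0.0402]
tool_rot: [-90.0, 0.1, -163.0]
wrist_force: [-11.2, -4.5, 35.4]
gripper_width: 0.125
clock 10.7
ee_pos [0.5171 0.1624 0.0403]
tool_rot [-8.996070e+01  1.154000e-01 -1.629681e+02]
wrist_force [-6.8449 -2.284  17.7061]
wrist_torque [-0.6417  1.7071 -0.0298]
gripper_width 0.1227
clock: 11.3
ee_pos: [0.5179, 0.1628, 0.041]
tool_rot: [-90.0, 0.2, -163.0]
wrist_force: [0.0, 1.0, -0.8]
gripper_width: 0.437
clock 11.3
ee_pos [0.5179 0.1628 0.041 ]
tool_rot [ -89.9653    0.2239 -162.9621]
wrist_force [ 0.0078  0.9512 -0.8479]
wrist_torque [-0.0064 -0.      0.046 ]
gripper_width 0.4369
dx dz mm 0.3 0.21
```

View pics/s8.png

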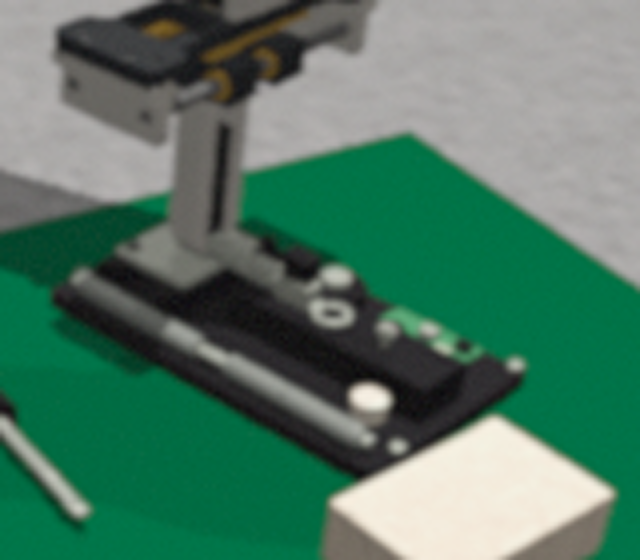

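```bash
python3 -m creep '[[45,0,-0.01,0,0,0,0],[45,0,-0.02,0,0,0,0],[45,0,-0.03,0,0,0,0],[45,-0.03,-0.01,0,0,0,0],[45,-0.03,0,0,0,0,0],[45,0,0,0,0,0,0]]'
python3 - <<'E'
from h import *
d=save("wrist","w9.png",s=1.5)
o=st(); p=o["ee_pos"]; y=np.radians(o["tool_rot"][2]); x=np.array([np.cos(y),np.sin(y)]); zz=np.array([-np.sin(y),np.cos(y)])
for t,z in [("hook_grip",.062),("eye_grip",.062),("eye",.036),("post",.045)]:
    for r in arm.landmark_of("wrist",t)[:1]:
        q=atz(d,r["at"],z); e=q[:2]-p[:2]
        print(t,np.round(r["at"],1),round(r["confidence"],2),q.round(4),"dx dz",(e@x*1e3).round(1),(e@zz*1e3).round(1))
E
```

```text
clock: 11.9
ee_pos: [0.5765, 0.1808, 0.1179]
tool_rot: [-90.0, 0.3, -162.9]
wrist_force: [-0.1, 0.6, 0.4]
gripper_width: 0.45
clock 11.95
ee_pos [0.575  0.1804 0.1177]
tool_rot [ -89.9615    0.2158 -162.9249]
wrist_force [-1.3585  0.0938 -1.1291]
wrist_torque [ 0.0167  0.0299 -0.0268]
gripper_width 0.4535
hook_grip [256.1 256.9] 0.96 [0.5255 0.1663 0.062 ] dx dz 51.5 -1.0
eye_grip [188.2 259.9] 0.94 [0.5856 0.1821 0.062 ] dx dz -10.6 1.6
eye [160.7 255.3] 0.7 [0.6025 0.1914 0.036 ] dx dz -29.5 -2.4
post [123.3 257.9] 0.81 [0.6351 0.199  0.045 ] dx dz -63.0 -0.0
```

View pics/w9.png

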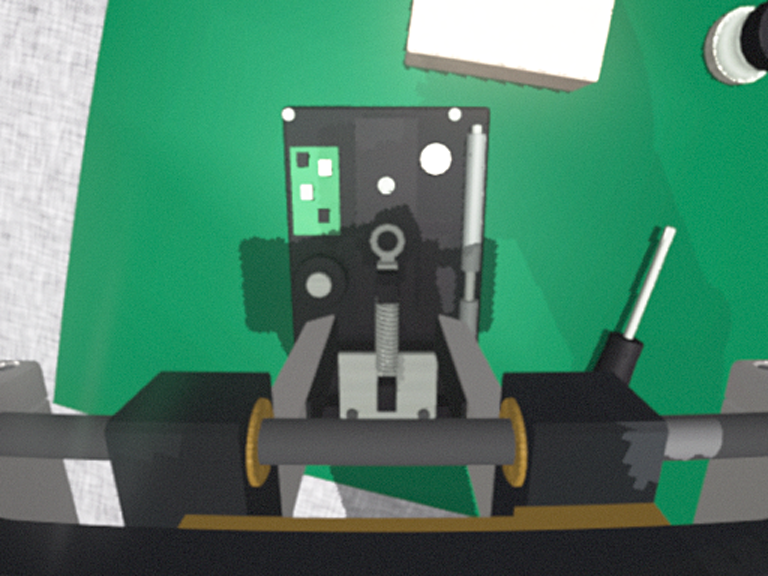

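```bash
python3 -m creep '[[45,-0.008,0.02,0,0,0,0],[45,0,0.02,0,0,0,0],[45,0,0,0,0,0,0]]'; python3 e.py .5825 .1828
```

```text
clock: 12.45
ee_pos: [0.5789, 0.1811, 0.0761]
tool_rot: [-89.9, 0.1, -162.9]
wrist_force: [-0.5, -0.0, 0.9]
gripper_width: 0.451
clock 12.45
ee_pos [0.5789 0.1811 0.0761]
tool_rot [-8.988990e+01  6.550000e-02 -1.628915e+02]
wrist_force [-0.5465 -0.022   0.9019]
wrist_torque [-0.0204 -0.0254 -0.0218]
gripper_width 0.4507
dx dz mm -3.91 -0.56
```

```bash
python3 -m creep '[[45,-0.004,0.01,-0.0005,0,0,0],[45,0,0.01,0,0,0,0],[45,0,0.009,0,0,0,0],[45,0,0.004,0,0,0,0]]'; python3 e.py .5825 .1828
```

```text
clock: 12.85
ee_pos: [0.5831, 0.1829, 0.0429]
tool_rot: [-89.9, 0.2, -162.9]
wrist_force: [-0.7, -0.6, 1.2]
gripper_width: 0.449
clock 12.85
ee_pos [0.5831 0.1829 0.0429]
tool_rot [-8.988240e+01  1.574000e-01 -1.628884e+02]
wrist_force [-0.6701 -0.5517  1.1841]
wrist_torque [-0.0245 -0.0063  0.0063]
gripper_width 0.4488
dx dz mm 0.56 -0.06
```

```bash
python3 -m creep '[[45,0.0005,0.003,0,0,0,0],[30,0,0,0,0,0,0],[20,0,0,0,0,0,0],[14,0,0,0,0,0,0],[13,0,0,0,0,0,0],[13,0,0,0,0,0,0]]'; python3 e.py .5825 .1828; python3 -c "
from h import *
d=save('wrist','w10.png',s=1.5)"
```

```text
clock: 13.45
ee_pos: [0.5828, 0.1828, 0.0401]
tool_rot: [-89.9, 0.2, -162.9]
wrist_force: [-0.1, -0.2, 0.2]
gripper_width: 0.135
clock 13.45
ee_pos [0.5828 0.1828 0.0401]
tool_rot [ -89.8771    0.1896 -162.8891]
wrist_force [-0.1118 -0.2216  0.2426]
wrist_torque [-0.1419 -0.0577 -0.0105]
gripper_width 0.1348
dx dz mm 0.26 -0.09
```

View pics/w10.png

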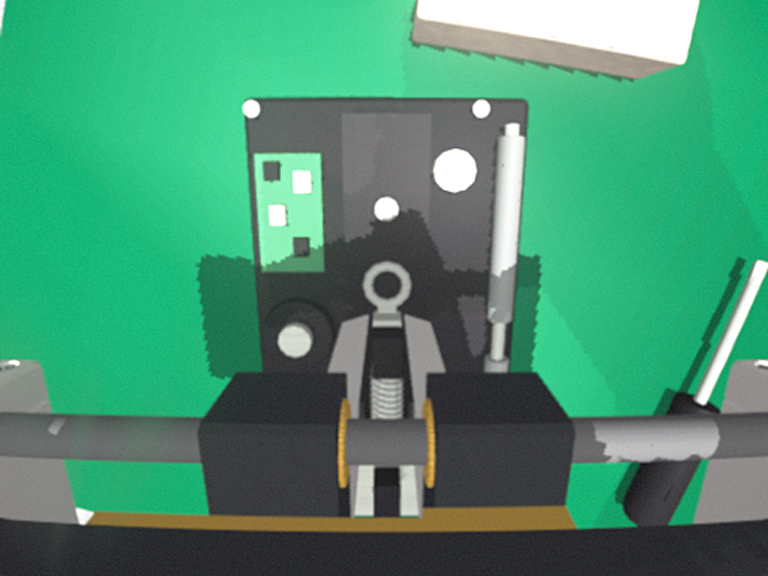

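```bash
python3 -m creep '[[12,0,0,0,0,0,0],[12,0,-0.001,0,0,0,0]]'
python3 - <<'E'
from h import *
d=arm.get_image("wrist")
for n,q,z in [("eye",(287,387),.038),("post",(208,386),.045)]: print(n,atz(d,(q[0]/1.5-.2,q[1]/1.5-.2),z))
E
python3 e.py .613 .1918
```

```text
clock: 13.7
ee_pos: [0.5827, 0.1826, 0.041]
tool_rot: [-89.9, 0.2, -162.9]
wrist_force: [0.1, 0.2, -3.1]
gripper_width: 0.125
eye [0.60252558 0.18911205 0.038     ]
post [0.6352554  0.19963111 0.045     ]
clock 13.75
ee_pos [0.5827 0.1827 0.0412]
tool_rot [ -89.8736    0.1832 -162.8941]
wrist_force [ 0.0843  0.1836 -2.728 ]
wrist_torque [ 0.0275 -0.1111  0.0233]
gripper_width 0.123
dx dz mm -31.62 0.18
```

```bash
python3 -m creep '[[11,0,-0.002,0,0,0,0.8],[0,0,-0.001,0,0,0,0.5],[0,0,0,0,0,0,0],[0,-0.004,0,0,0,0,0],[0,-0.004,0,0,0,0,0]]'; python3 e.py .613 .1918
```

```text
clock: 14.25
ee_pos: [0.5901, 0.185, 0.0446]
tool_rot: [-89.9, 1.6, -162.9]
wrist_force: [-2.7, -0.6, -2.4]
gripper_width: 0.131
clock 14.25
ee_pos [0.5901 0.185  0.0446]
tool_rot [ -89.8674    1.5677 -162.877 ]
wrist_force [-2.7211 -0.5585 -2.3654]
wrist_torque [-0.0812  0.3966 -0.0377]
gripper_width 0.1307
dx dz mm -23.94 0.21
```

```bash
python3 -m creep '[[0,-0.004,0,0,0,0,0],[0,-0.002,-0.002,0,0,0,1.5],[0,-0.001,-0.002,0,0,0,1.5],[0,-0.001,-0.002,0,0,0,1.5],[0,0,-0.002,0,0,0,1.5]]'; python3 e.py .613 .1918;  python3 -c "
from h import *
d=save('scene','s11.png',crop=(110,220,260,410),s=5)
d=save('wrist','w11.png',s=1.5)"
```

```text
clock: 14.75
ee_pos: [0.5973, 0.1873, 0.052]
tool_rot: [-89.9, 7.7, -162.9]
wrist_force: [-2.8, -1.0, -0.5]
gripper_width: 0.126
clock 14.75
ee_pos [0.5973 0.1873 0.052 ]
tool_rot [ -89.8852    7.7388 -162.8818]
wrist_force [-2.7669 -0.9502 -0.5057]
wrist_torque [-0.3224  0.9646  0.0364]
gripper_width 0.1263
dx dz mm -16.36 0.31
```

View pics/s11.png

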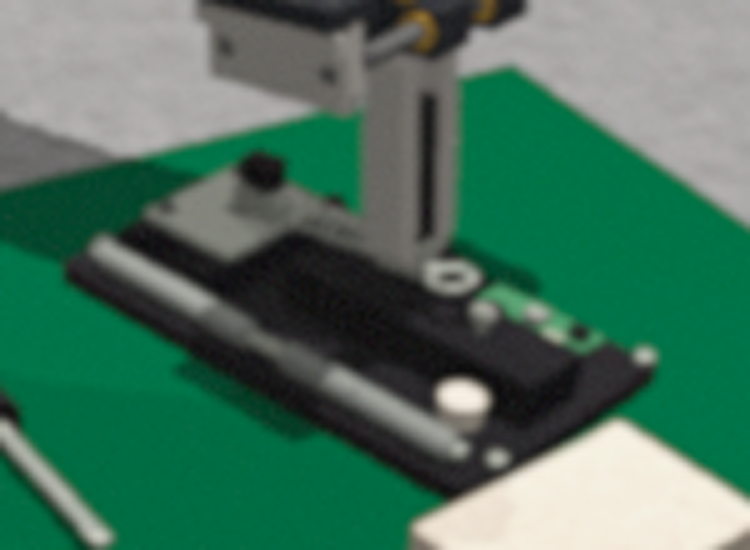

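View pics/w11.png

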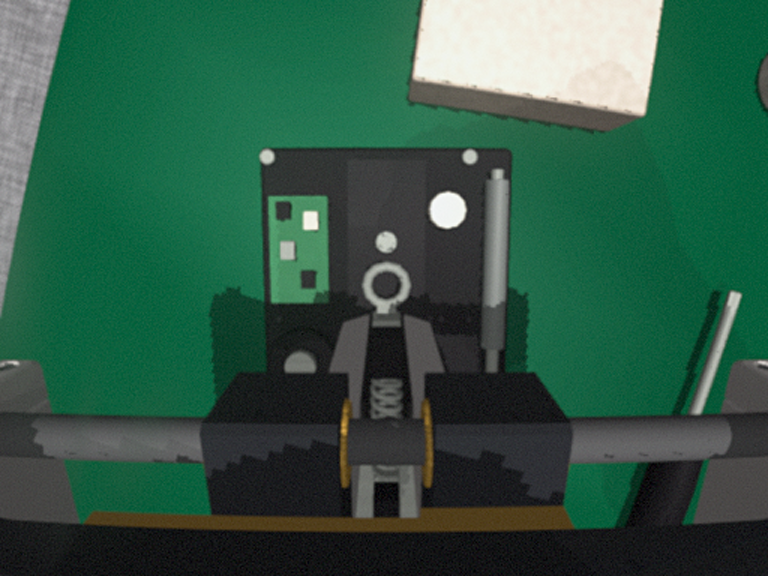

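```bash
python3 - <<'E'
from h import *
d=arm.get_image("wrist")
u=np.array([np.cos(np.radians(17.2)),np.sin(np.radians(17.2)),0])
p=arm.get_obs()["ee_pos"]
for n,q,z in [("eye",(287,387),.048),("eye",(287,387),.052),("post",(242,386),.045)]:
  w=atz(d,(q[0]/1.5-.2,q[1]/1.5-.2),z); print(n,w,(w-p)@u*1e3)
E
python3 e.py .613 .1918
```

```text
eye [0.61622696 0.19341976 0.048     ] 20.240630798306434
eye [0.61674166 0.19359394 0.052     ] 20.783817983678656
post [0.63486765 0.19960692 0.045     ] 39.87727048917696
clock 14.9
ee_pos [0.597  0.1871 0.0521]
tool_rot [ -89.868     7.6484 -162.8731]
wrist_force [-3.2523 -1.3756 -1.032 ]
wrist_torque [-0.2297  0.9147 -0.0389]
gripper_width 0.1248
dx dz mm -16.68 0.26
```

```bash
python3 -m creep '[[0,-0.004,0,0,0,0,0],[0,-0.004,0,0,0,0,0],[0,-0.004,0,0,0,0,0],[0,-0.004,0,0,0,0,0]]';   python3 - <<'E'
from h import *
d=save('scene','s12.png',crop=(110,220,260,410),s=5)
d=save('wrist','w12.png',crop=(90,260,170,350),s=4)
u=np.array([np.cos(np.radians(17.2)),np.sin(np.radians(17.2)),0])
o=st();p=o["ee_pos"]; w=np.array([.635,.199,.034]); print((w-p)@u*1e3-20.7)
E
```

```text
clock: 15.3
ee_pos: [0.6126, 0.1919, 0.0537]
tool_rot: [-89.9, 7.5, -162.9]
wrist_force: [-4.8, -1.6, -1.8]
gripper_width: 0.124
clock 15.4
ee_pos [0.6129 0.1921 0.0538]
tool_rot [ -89.8722    7.5225 -162.8822]
wrist_force [-4.853  -2.0137 -1.9791]
wrist_torque [-0.4066  1.396   0.0115]
gripper_width 0.1213
2.4955880406009783
```

View pics/s12.png

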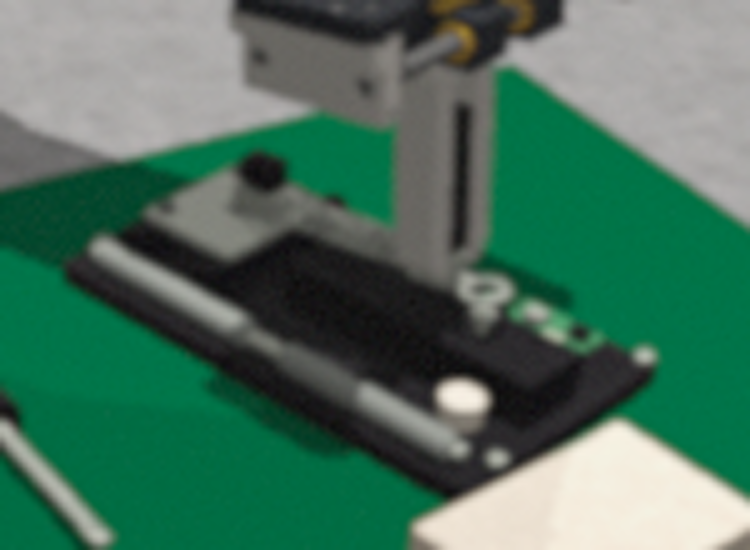

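View pics/w12.png

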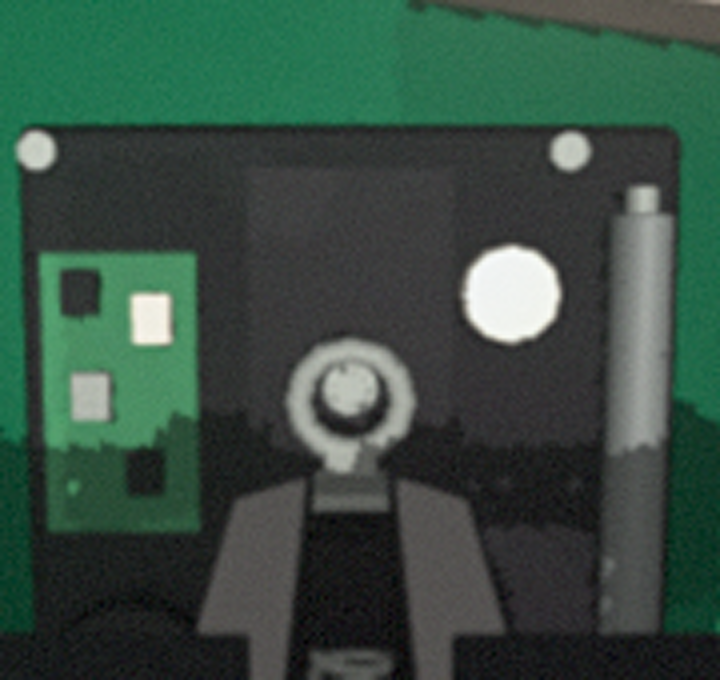

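```bash
python3 -m creep '[[0,-0.0028,0.0005,0,0,0,0],[0,0,0.001,0,0,0,-0.5]]';   python3 - <<'E'
from h import *
d=save('wrist','w13.png',crop=(90,260,170,350),s=4)
u=np.array([np.cos(np.radians(17.2)),np.sin(np.radians(17.2)),0])
o=st();p=o["ee_pos"]; w=np.array([.635,.199,.034]); print((w-p)@u*1e3-20.7)
E
```

```text
clock: 15.6
ee_pos: [0.6153, 0.1928, 0.0524]
tool_rot: [-89.9, 6.9, -162.9]
wrist_force: [-5.0, -1.4, 0.4]
gripper_width: 0.123
clock 15.65
ee_pos [0.6152 0.1928 0.0521]
tool_rot [ -89.8646    6.8801 -162.8806]
wrist_force [-5.9816 -1.0448 -0.6843]
wrist_torque [-0.4771  1.5706 -0.0559]
gripper_width 0.124
0.08569382748483889
```

View pics/w13.png

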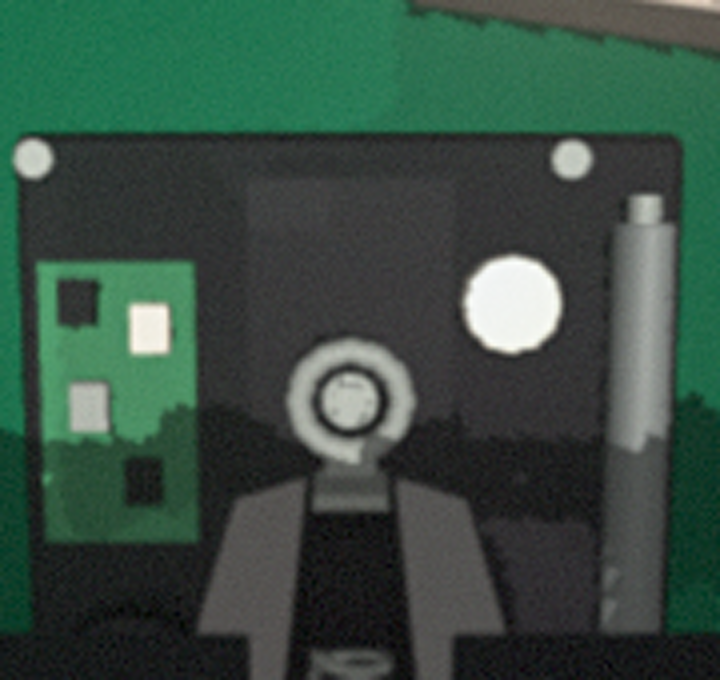

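```bash
python3 -m creep '[[0,0,0.003,0,0,0,-1.5],[0,0,0.002,0,0,0,-1.5]]';   python3 - <<'E'
from h import *
d=save('wrist','w14.png',crop=(90,260,170,350),s=4)
u=np.array([np.cos(np.radians(17.2)),np.sin(np.radians(17.2)),0])
o=st();p=o["ee_pos"]; w=np.array([.635,.199,.034]); print((w-p)@u*1e3-20.7)
E
```

```text
clock: 15.85
ee_pos: [0.6149, 0.1926, 0.0472]
tool_rot: [-89.9, 3.8, -162.9]
wrist_force: [-4.5, -1.4, -1.8]
gripper_width: 0.125
clock 15.9
ee_pos [0.6153 0.1927 0.0469]
tool_rot [ -89.8586    3.6841 -162.8879]
wrist_force [-5.3111 -2.6179 -1.4075]
wrist_torque [-0.3639  1.3978 -0.067 ]
gripper_width 0.1232
-0.03564504173622396
```

View pics/w14.png

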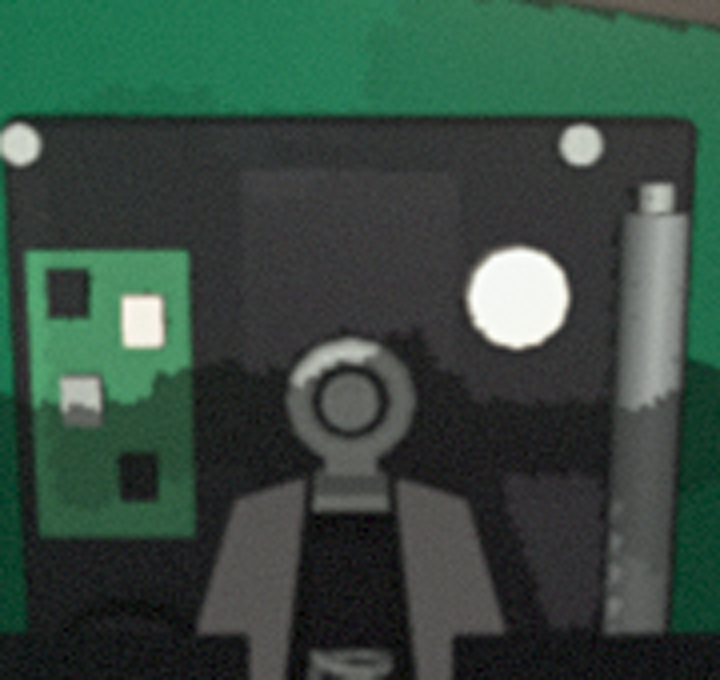

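```bash
python3 -m creep '[[0,0,0.002,0,0,0,-1.2],[0,0,0.002,0,0,0,-1.2],[0,0,0.001,0,0,0,-0.8]]';   python3 - <<'E'
from h import *
d=save('wrist','w15.png',crop=(90,260,170,350),s=4)
u=np.array([np.cos(np.radians(17.2)),np.sin(np.radians(17.2)),0])
o=st();p=o["ee_pos"]; w=np.array([.635,.199,.034]); print((w-p)@u*1e3-20.7)
E
```

```text
clock: 16.2
ee_pos: [0.615, 0.1926, 0.0415]
tool_rot: [-89.9, 0.4, -162.9]
wrist_force: [-5.2, -1.3, -3.3]
gripper_width: 0.128
clock 16.25
ee_pos [0.6151 0.1927 0.0414]
tool_rot [ -89.8635    0.3432 -162.9042]
wrist_force [-5.4813 -1.7016 -2.6517]
wrist_torque [-0.3565  1.2598 -0.035 ]
gripper_width 0.1272
0.1899887789974386
```

View pics/w15.png

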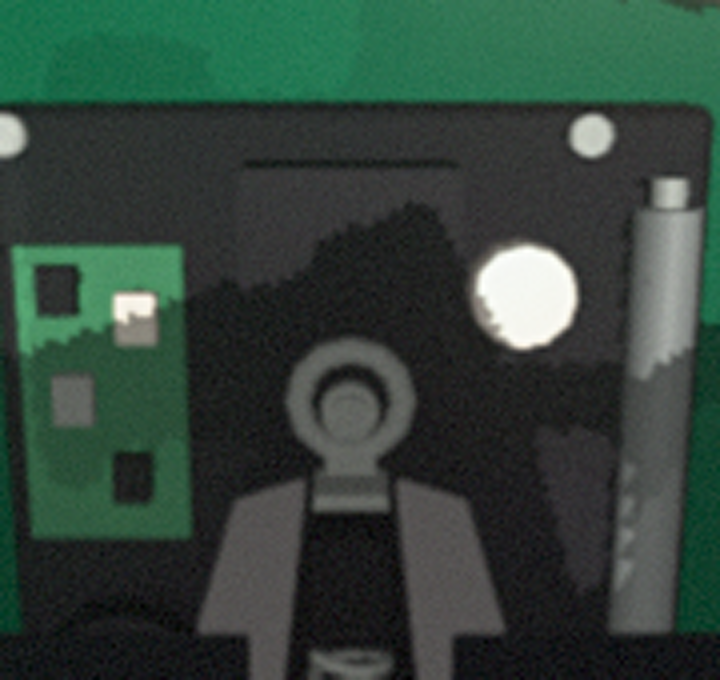

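```bash
python3 -m creep '[[0,0.002,0.0005,0,0,0,0],[0,0.001,0,0,0,0,0]]';   python3 - <<'E'
from h import *
d=save('wrist','w16.png',crop=(90,260,170,350),s=4)
o=st()
E
```

```text
clock: 16.45
ee_pos: [0.612, 0.1917, 0.0407]
tool_rot: [-89.9, 0.4, -162.9]
wrist_force: [-4.4, -1.7, 0.8]
gripper_width: 0.121
clock 16.5
ee_pos [0.6119 0.1917 0.0408]
tool_rot [ -89.8643    0.3885 -162.908 ]
wrist_force [-4.0806 -1.7401  0.4011]
wrist_torque [-0.3402  1.2209 -0.0576]
gripper_width 0.1266
```

View pics/w16.png

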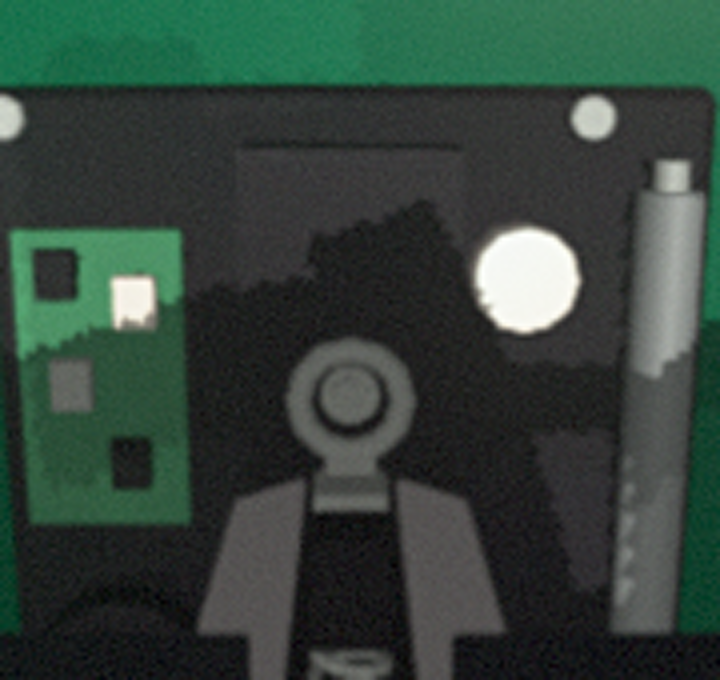

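```bash
python3 -m creep '[[0,0.001,0,0,0,0,0],[14,0,0,0,0,0,0],[20,0,0,0,0,0,0],[30,0,0,0,0,0,0],[45,0,0,0,0,0,0],[45,0,0,0,0,0,0]]';   python3 - <<'E'
from h import *
d=save('wrist','w17.png',crop=(90,260,170,350),s=4)
o=st()
E
```

```text
clock: 17.1
ee_pos: [0.6139, 0.1925, 0.043]
tool_rot: [-89.9, 0.9, -162.9]
wrist_force: [0.1, -0.6, -0.2]
gripper_width: 0.419
clock 17.15
ee_pos [0.6139 0.1924 0.043 ]
tool_rot [ -89.8891    0.8681 -162.9094]
wrist_force [ 0.5202 -0.1733 -0.2299]
wrist_torque [ 0.0069  0.0198 -0.009 ]
gripper_width 0.4389
```

View pics/w17.png

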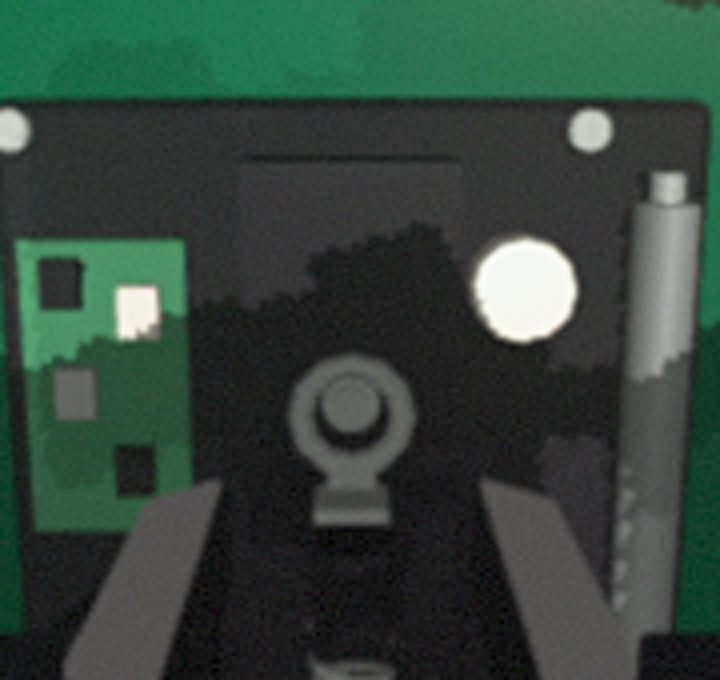

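Held. I'll retreat straight up and check everything.

```bash
python3 -m creep '[[45,0,-0.01,0,0,0,0],[45,0,-0.02,0,0,0,0],[45,0,-0.03,0,0,0,0],[45,0.03,-0.04,0,0,0,0],[45,0.03,-0.03,0,0,0,0],[45,0,0,0,0,0,0],[45,0,0,0,0,0,0]]';   python3 - <<'E'
from h import *
d=save('wrist','w18.png',crop=(60,260,150,360),s=3)
d=save('scene','s18.png',crop=(80,320,130,450),s=2.4)
o=st()
E
```

```text
clock: 17.85
ee_pos: [0.5533, 0.1746, 0.1796]
tool_rot: [-89.9, 0.9, -162.9]
wrist_force: [0.3, 0.4, -0.6]
gripper_width: 0.452
clock 17.95
ee_pos [0.5534 0.1749 0.1786]
tool_rot [ -89.9265    0.859  -162.8637]
wrist_force [-0.0727  0.2531  0.5711]
wrist_torque [-0.0637  0.0514 -0.0112]
gripper_width 0.4508
```

View pics/w18.png

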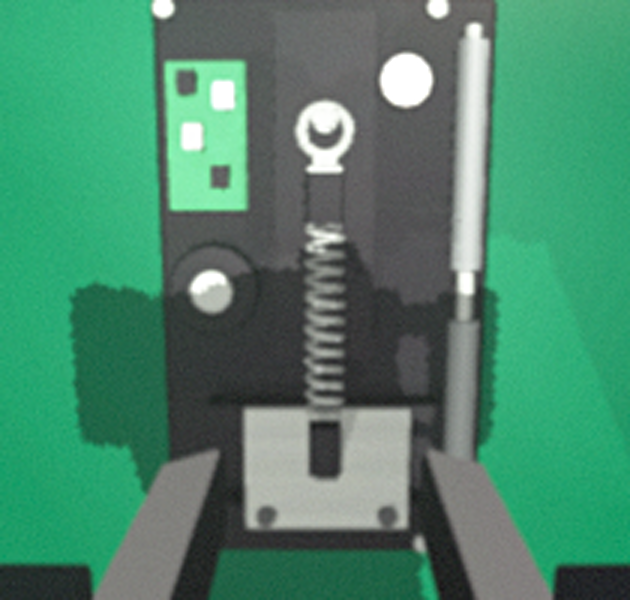

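View pics/s18.png

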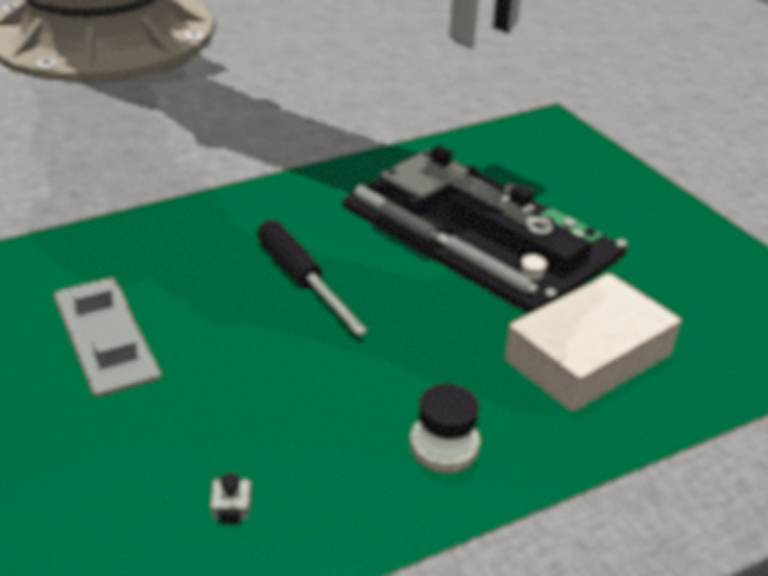

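```bash
python3 -c "
from h import *
print(arm.sign_off())"
```

```text
the job is handed in; nothing more can be done
None
```

The spring is fitted and I handed the job in at about 18 s on the robot's clock.

- **Hook:** I lifted the spring off its rest by the hook end. The slot showed in the pictures, so the hook went straight in, down to the height at which I expected its block to lie on the tab. I then let go. A final small press gave a vertical push of about 35 N for an instant. That is under the 45 N limit, but not as gentle as I meant.
- **Eye:** I gripped the eye end softly, lifted it slightly and tightened. I then pulled it out, tilted up about 8 degrees, set the eye over the post head and lowered it. The pull reached about 6 N. By geometry the largest stretch was about 26 mm; I did not measure it directly.
- **Last checks:** After release and retreat, the pictures show the eye round the post with the stem against its far side. The coil is stretched and the hook block is upright on the tab. The wrist force is near zero, and the screwdriver, jar, carton and thumb-stick unit appear where they were.

No check failed. The eye-to-post distance came out as 34 mm in the wrist picture and about 32 mm from the deck's dimensions, so I went by the pictures for the final placing.

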